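# Fetch the oblong gel pot from the revolving organiser to the work rack

### The arm

A 6-joint arm with a two-finger parallel gripper is mounted at the origin on the work surface. World frame = base frame: x ahead of the robot, y to its left, z up, the work surface at z = 0. Lengths are in mm, angles in rad, forces in N, time in s.
With the tool pointing down it reaches from about 350 to 725 mm from the base axis. Payload 6 kg.
Tool frame: the origin (TCP) lies midway between the tips of the shut fingers; the grasp point (between the pads) lies 19 mm behind it (arm.hold_point_z is the x of the grasp point in the tool frame, in mm); x points along the fingers, y is the direction in which the jaws open and shut, and the axes are right-handed (so a half turn about x gives the same grasp; the last joint's range is limited). The gripper opens to 85 mm and grips with 20 to 120 N. Pads are 22 mm wide; open, the fingers measure 114 mm over their backs; the gripper's body (76 mm by 85 mm) begins 54 mm behind the grasp point. The pads swing forward as they close: fully open they stand 13 mm farther back than shut.
Start: joints at [1.589, 0.04, 0.085, 0, -1.615, -0.334], TCP at [186.32, 570.311, 203.161] pointing down, gripper open.
Joint ranges: [-2.56, 2.56], [-1.29, 2.01], [-1.08, 1.49], [-3.29, 1.98], [-2.81, -0.18], [-2.99, 2.99]. Speed limits (rad/s): [2.57, 2.57, 3.01, 3.14, 3.14, 3.14].

### API

Orientations are given as a unit quaternion [w, x, y, z].
In Python, from plant import arm, fingers, telemetry, eyes, spotter gives the robot as it stands. The module is installed in compiled form; this text tells all that it offers. Calls block until the motion is done:
- arm.move_ptp(position, orientation): joint-space move of the TCP to a pose.
- arm.move_l(position, frame=None, v=150, max_force=None): straight line of the TCP; frame=None keeps the orientation; v is the mean speed in mm/s. With max_force (N) it stops when the force on the tool has changed by that much, and returns True; else False.
- arm.move_j(angles): joint-space move.
- fingers.open_jaws() and fingers.gripper_close(force=None): open the fingers fully, or close them until they stop; force is the grip in N (None keeps the last).
- arm.hold(seconds).
- arm.inverse_kinematics(position, orientation): joint angles nearest the present ones, or None.
- telemetry.get_state(): the state.
- eyes.snapshot(name): name is "side" or "top" or "wrist"; returns (picture, depth): 420x560x3 uint8, blue, green, red; 420x560 float32, mm along the optical axis (not along the pixel's ray), 0 where there is no reading.
- eyes.camera_params(name): a dict with "vfov" (degrees; the focal length in pixels is half the picture's height over the tangent of half this angle, whatever the lens; pixels are square), "cx", "cy" (the principal point, pixels), "distortion" ([k1, k2, p1, p2, k3] as OpenCV has them; the pictures are not rectified), "rvec" (rotation vector, rad) and "tvec" (3), from world to camera coordinates, as OpenCV has them; the wrist camera has in their place "T_tool_cam" (4x4, takes a point from camera to tool coordinates, whose origin is the TCP and whose axes are the tool frame's). Camera axes: x right, y down, z forward; pixel columns grow to the right and rows downward; lengths in mm; the calibration is good to about 2 mm. A picture is of the moment at which its call begins: read the wrist's pose just before it. camera_params takes no time and is no camera call.
A pose or a line that the arm cannot do raises arm.MotionError and nothing moves.
- arm.close_job(): hands the job in, once; it reports no verdict.
Trained networks look in the newest picture that a camera, given by its name, has taken for a name from the list of things; names that differ only in an ending like _2 or _b are one class to them, and where a whole thing is asked for, a point or a joint stands for the part that bears it (a point fixed in the world has none). Each returns a list of dicts, best first, with "score" (0 to 1); they miss things now and then, are a little off and sometimes report something else, mostly with a low value. They report only what shows in the picture. A call takes as long as a camera call.
- spotter.outline_of(query, camera): "region" (420x560 bool, what is visible of it) and "location" ([column, row] as shares, 0 to 1, of the picture: columns of its width, rows of its height, amid what is visible of it).
- spotter.spot_point(query, camera): "location" ([column, row] as shares, 0 to 1, of the picture: columns of its width, rows of its height: a listed point, or the origin of a listed thing).
The state is a dict: "time_s": time; "joint_positions": joint angles; "joint_vel": joint speeds; "joint_torque": joint torques, N m; "tcp_pos": TCP position; "tcp_rot": TCP orientation; "force": force on the tool from outside, world axes, zero at the start; "wrist_torque": the same for the moment, N m; "width": finger opening in mm.
Only numpy, scipy, OpenCV 4.12 (cv2) and the standard library are available. Lean on these libraries where they do the work, as an engineer would, in place of code of your own. Each camera call takes 0.05 s, during which the arm holds its last target.

### The job

Turn the revolving organiser until the pocket with the flat oblong pot faces the arm in the open front of the clear hood, take the pot out and stand it on the paper towel and let go. Then take it again by its narrow ends and lower it gently, without dropping it, into the empty middle bay of the rack, upright and fully down on the bay's floor. Leave all the other pots in their pockets and bays, and do not disturb the other things on the table.

Things in the scene. Friction and masses are not known exactly. Their poses are not given: they have to be found in the camera images.
- pot_centre (a point): The wanted pot: the only flat oblong one, 44 mm long (its x) x 24 mm thick (its y) x 40 mm high (its z), straight-sided, white with a flush black lid, about 80 g. This point is its centre, half-way up. It starts in one of the four pockets of the revolving organiser with its length along the radius.
- tray (a joint): Turning tray of the organiser, rad, 0 at the start however the tray stands, positive anticlockwise from above, turns either way; friction about 0.1 N m, stays where left. A grey disc of radius 147 mm, its top (the pocket floor) 20 mm above the table. It carries four pockets, 90 degrees apart, centred 75 mm from the axis, and four finger posts on its rim half-way between pockets.
- axis (a point): Centre of the turning tray, on its axis at the pocket floor, 20 mm above the table. Over it a fixed clear hood plate (71 to 74 mm above the table, radius 106 mm, thin steel edge, black cap to 82 mm at the axis) covers the tray except in front; its straight front edge runs 30 mm from the axis on the window's side.
- window (a point): Fixed point in the organiser's open front, 75 mm from the axis, 40 mm above the table: the wanted pot's centre lies here when its pocket faces the arm squarely. A pocket has an inner and an outer wall 44 mm high across the radius, 48 mm apart; its other two sides, along the turning direction, are open but for low lips 6 mm high, 32 mm apart: a pot is taken by those sides (the 24 mm way).
- post0 (a point): Top of one of the four upright aluminium finger posts of the tray, 12 mm diameter, 64 mm tall above the tray (top 84 mm above the table), 135 mm from the axis, outside the hood, half-way between pockets; pinch or push it to turn the tray.
- post1 (a point): Top of one of the four upright aluminium finger posts of the tray, 12 mm diameter, 64 mm tall above the tray (top 84 mm above the table), 135 mm from the axis, outside the hood, half-way between pockets; pinch or push it to turn the tray.
- post2 (a point): Top of one of the four upright aluminium finger posts of the tray, 12 mm diameter, 64 mm tall above the tray (top 84 mm above the table), 135 mm from the axis, outside the hood, half-way between pockets; pinch or push it to turn the tray.
- post3 (a point): Top of one of the four upright aluminium finger posts of the tray, 12 mm diameter, 64 mm tall above the tray (top 84 mm above the table), 135 mm from the axis, outside the hood, half-way between pockets; pinch or push it to turn the tray.
- towel_c (a point): Centre of the top of the white paper towel, a fixed flat square of 130 x 130 mm, its top 3 mm above the table; sides along its x and y.
- bay (a point): Floor centre of the empty middle bay of the wooden three-bay work rack (fixed), 6 mm above the table. The bay runs along its x: 28 mm wide between two dividers 52 mm high above the floor and 38 mm long; its ends are open but for lips 5 mm high and 48 mm apart. The neighbour bays lie 37.5 mm away along its y. The floor plate is 80 mm in x, 146 mm in y.
- rack_pot_left: Round pot, white with a flush black lid, 40 mm high; 28 mm diameter, in the rack's bay on the +y side of the empty one. Origin under its centre.
- rack_pot_right: Square pot, white with a flush black lid, 40 mm high; 28 x 28 mm, in the rack's bay on the -y side of the empty one. Origin under its centre.
- polish_a: Small polish bottle standing on the table, 28 mm diameter, 72 mm high with its black cap. Origin under its centre.
- polish_b: Second polish bottle, the same as the first. Origin under its centre.
- file: Nail file lying on the table, 170 x 20 x 5 mm. Origin under its centre, x along it.
- bowl: White bowl on the table, 90 mm diameter, 40 mm high. Origin under its centre.
- round_pot: Round pot, white with a flush black lid, 40 mm high; 28 mm diameter, in another pocket of the organiser. Origin under its centre.
- square_pot: Square pot, white with a flush black lid, 40 mm high; 28 x 28 mm, in another pocket of the organiser. Origin under its centre.
- slim_pot: Slim round pot, white with a flush black lid, 40 mm high; 20 mm diameter, in another pocket of the organiser. Origin under its centre.

How it is judged (in metres and radians):
On the way, in this order (a step that is already met when the one before it is completed fails the run):
1. the tray has been turned so that the oblong pot, still in its pocket, faces the arm in the open front, and stands still (horizontal distance between pot_centre and window below 0.014 m and height (world z) of pot_centre below 0.046 m and velocity of joint tray between -0.08 and 0.08 rad/s), for 0.2 s.
2. the oblong pot stands upright on the towel, let go (x of pot_centre in the frame of towel_c between -0.062 and 0.062 m and y of pot_centre in the frame of towel_c between -0.062 and 0.062 m and height (world z) of pot_centre below 0.027 m and angle between pot_centre's own z axis and vertical below 0.12 rad and contact force between the fingers and oblong_pot below 0.05 N), for 0.2 s.
At the end, for the whole second after the job is handed in: The oblong pot is let go, at rest, upright (0.1 rad) on the floor (3.5 mm) of the middle bay, within 7 mm along and 6 mm across of its centre, lengthwise (0.2 rad). The other three pots stand upright in the tray; rack pots and table things are within 20 mm of their start (x of pot_centre in the frame of bay between -0.007 and 0.007 m and y of pot_centre in the frame of bay between -0.006 and 0.006 m and z of pot_centre in the frame of bay below 0.0235 m and angle between pot_centre's own z axis and vertical below 0.1 rad and angle between the x axis of pot_centre and the x axis of bay, either way round below 0.2 rad and height (world z) of round_pot between 0.014 and 0.026 m and angle between each of round_pot, square_pot, slim_pot's own z axis and vertical below 0.2 rad and horizontal distance between each of round_pot, square_pot, slim_pot and axis below 0.09 m and height (world z) of square_pot between 0.014 and 0.026 m and height (world z) of slim_pot between 0.014 and 0.026 m and distance of each of rack_pot_left, rack_pot_right, polish_a, polish_b, file, bowl from where it was at the start of the episode below 0.02 m and contact force between the fingers and oblong_pot below 0.05 N and linear speed of oblong_pot below 0.02 m/s); the robot touches nothing.
It fails at once if the oblong pot is dropped into the bay (it must be lowered, not let fall more than about 6 mm) (horizontal distance between pot_centre and bay below 0.02 m and z of pot_centre in the frame of bay below 0.06 m and linear speed of oblong_pot above 0.35 m/s).
It fails at once if the oblong pot is knocked over (angle between pot_centre's own z axis and vertical above 1 rad).
It fails at once if a pot in the rack or a thing on the table is displaced by more than 20 mm or tipped (distance of any of rack_pot_left, rack_pot_right, polish_a, polish_b, file, bowl from where it was at the start of the episode above 0.02 m or angle between any of rack_pot_left, rack_pot_right, polish_a, polish_b, file, bowl's own z axis and vertical above 0.5 rad).
It fails at once if another pot leaves its pocket in the tray (height (world z) of any of round_pot, square_pot, slim_pot above 0.04 m or angle between any of round_pot, square_pot, slim_pot's own z axis and vertical above 0.6 rad).
It also fails if it takes over 72 s, if anything falls off the work surface, if the arm or the gripper's body presses on something with over 40 N, if the wrist force passes 120 N, or if a joint passes its speed limit or range.

## Working session

There is one attempt and no reset: what is moved stays moved. The work goes in short steps, each a Python script; the robot and the scene stay as the last script left them, time stands still between calls to the robot, and variables do not carry over. Pictures are saved under pics/ and viewed, and the job is handed in when it is done.

```bash
mkdir -p pics; ls
cat > h.py <<'E'
import numpy as np, cv2
from plant import arm, fingers, telemetry, eyes, spotter
from scipy.spatial.transform import Rotation as R
def K(p):
    f=210/np.tan(np.radians(p['vfov'])/2)
    return np.array([[f,0,p['cx']],[0,f,p['cy']],[0,0,1.]])
def ext(name,st=None):
    p=eyes.camera_params(name)
    if 'rvec' in p:
        Rm=cv2.Rodrigues(np.array(p['rvec'],float))[0]; t=np.array(p['tvec'],float).ravel()
        return p,Rm.T,-Rm.T@t   # cam->world rot, cam centre
    q=st['tcp_rot']; Rt=R.from_quat([q[1],q[2],q[3],q[0]]).as_matrix()
    T=np.array(p['T_tool_cam'],float)
    return p,Rt@T[:3,:3],Rt@T[:3,3]+np.array(st['tcp_pos'])
def ray(name,uv,st=None):
    p,Rw,c=ext(name,st)
    n=cv2.undistortPoints(np.array(uv,float).reshape(-1,1,2),K(p),np.array(p['distortion'],float)).reshape(-1,2)
    return c,(Rw@np.c_[n,np.ones(len(n))].T).T
def atz(name,uv,z,st=None):
    c,d=ray(name,uv,st); return c+d*((z-c[2])/d[:,2])[:,None]
def proj(name,X,st=None):
    p,Rw,c=ext(name,st); 
    r=cv2.Rodrigues(Rw.T)[0]; return cv2.projectPoints(np.array(X,float).reshape(-1,1,3),r,-Rw.T@c,K(p),np.array(p['distortion'],float))[0].reshape(-1,2)
def px(l): return [l[0]*560,l[1]*420]
def quat(yaw):  # tool x down, jaw dir y at yaw
    y=np.array([np.cos(yaw),np.sin(yaw),0]); x=np.array([0,0,-1.]); z=np.cross(x,y)
    q=R.from_matrix(np.c_[x,y,z]).as_quat(); return [q[3],q[0],q[1],q[2]]
E
python3 - <<'E'
from h import *
s=telemetry.get_state();print(s)
for n in ['side','top','wrist']:
    im,d=eyes.snapshot(n); cv2.imwrite(f'pics/a_{n}.png',im)
    p,Rw,c=ext(n,s);print(n,p['vfov'],c.round(),Rw[:,2].round(2))
E
```

```text
pics
{'time_s': 0.0, 'joint_positions': array([ 1.58870091e+00,  4.07842734e-02,  8.38356959e-02, -4.68368039e-04,
       -1.61547908e+00, -3.33720460e-01]), 'joint_vel': array([-1.72935381e-03, -2.60899199e-04, -3.22745526e-04,  9.63775316e-05,
       -3.46932176e-04, -1.20780956e-04]), 'joint_torque': array([-2.33656738e-04, -3.68196738e+01,  3.47425354e+01,  6.93259031e+00,
       -5.36228064e-03,  2.16130879e-06]), 'tcp_pos': array([186.14914154, 570.01068215, 202.20727083]), 'tcp_rot': array([ 0.11059031, -0.69824815,  0.11178392,  0.69837215]), 'force': array([ 0.77520317, -0.48842176, -0.37529361]), 'wrist_torque': array([ 0.05187749,  0.04572124, -0.02890932]), 'width': 85.39735834512719}
side 43.58814765208582 [-272. -800.  714.] [ 0.63  0.6  -0.5 ]
top 50.637417286810845 [ 323.  -69. 1285.] [ 0.14 -0.   -0.99]
wrist 69.48774173070089 [262. 545. 373.] [-0.3   0.09 -0.95]
```

View pics/a_top.png

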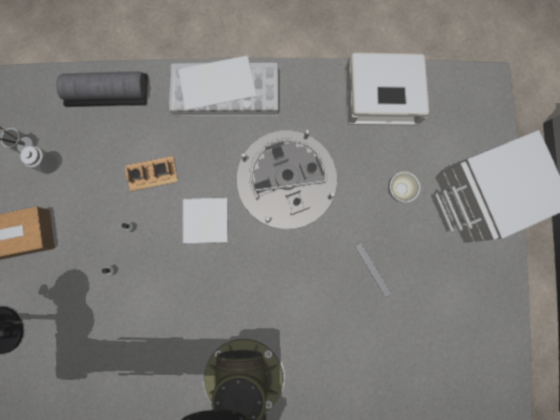

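View pics/a_side.png

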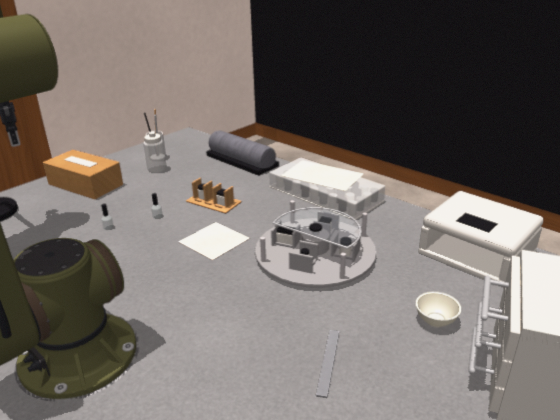

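View pics/a_wrist.png

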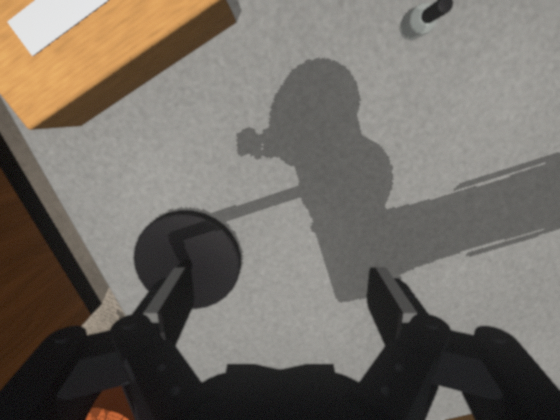

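Run:
```python
from h import *
s=telemetry.get_state()
Z=dict(pot_centre=40,axis=20,window=40,post0=84,post1=84,towel_c=3,bay=6,rack_pot_left=6,rack_pot_right=6,polish_a=0,polish_b=0,file=0,bowl=0,round_pot=20,square_pot=20,slim_pot=20)
for k,z in Z.items():
    for c in ['top','side']:
        for r in spotter.spot_point(k,c)[:5]:
            u=px(r['location']); print(k,c,round(r['score'],2),np.round(u),atz(c,u,z,s)[0].round(1))
```

```text
pot_centre top 0.52 [264. 183.] [549.6 -61.8  40. ]
pot_centre top 0.21 [243. 154.] [6.352e+02 2.000e-01 4.000e+01]
pot_centre top 0.21 [131. 226.] [427.4 317.1  40. ]
pot_centre top 0.2 [285. 182.] [ 551.1 -121.3   40. ]
pot_centre side 0.55 [283. 233.] [541.4 -43.   40. ]
axis top 0.6 [285. 179.] [ 563.1 -122.5   20. ]
axis side 0.8 [315. 248.] [ 565.7 -127.8   20. ]
post0 top 0.9 [306. 131.] [ 689.6 -177.8   84. ]
post0 top 0.78 [329. 194.] [ 509.4 -239.3   84. ]
post0 top 0.77 [244. 153.] [626.2  -4.7  84. ]
post0 top 0.66 [268. 223.] [432.  -72.5  84. ]
post0 side 0.92 [289. 203.] [607.4  -6.8  84. ]
post0 side 0.91 [265. 236.] [450.6 -73.7  84. ]
post0 side 0.82 [364. 212.] [ 691.9 -179.4   84. ]
post1 top 0.9 [306. 131.] [ 689.6 -177.8   84. ]
post1 top 0.78 [329. 194.] [ 509.4 -239.3   84. ]
post1 top 0.77 [244. 153.] [626.2  -4.7  84. ]
post1 top 0.66 [268. 223.] [432.  -72.5  84. ]
post1 side 0.92 [289. 203.] [607.4  -6.8  84. ]
post1 side 0.91 [265. 236.] [450.6 -73.7  84. ]
post1 side 0.82 [364. 212.] [ 691.9 -179.4   84. ]
towel_c top 0.93 [209. 223.] [439.4  99.5   3. ]
[... 984 characters left out ...]
p 0.23 [298. 203.] [ 496.7 -158.8    0. ]
polish_b top 0.17 [137. 177.] [575.4 317.8   0. ]
polish_b side 0.62 [106. 224.] [305.9 397.7   0. ]
polish_b side 0.59 [157. 217.] [424.1 325.2   0. ]
file top 0.78 [372. 269.] [ 302.8 -371.7    0. ]
file side 0.79 [327. 366.] [ 294.3 -378.5    0. ]
bowl top 0.9 [401. 187.] [ 542.6 -465.6    0. ]
bowl top 0.41 [373. 272.] [ 295.1 -375.3    0. ]
bowl side 0.85 [437. 322.] [ 535.4 -471.5    0. ]
bowl side 0.26 [284. 235.] [584.4  -9.6   0. ]
round_pot side 0.53 [344. 253.] [ 593.  -194.3   20. ]
square_pot top 0.51 [242. 155.] [637.4   4.9  20. ]
slim_pot top 0.39 [296. 200.] [ 501.5 -152.4   20. ]
slim_pot side 0.49 [305. 264.] [ 495.1 -154.1   20. ]
```

Run:
```python
from h import *
t=cv2.imread('pics/a_top.png')[120:240,230:345]
s=cv2.imread('pics/a_side.png')[190:290,245:385]
r=cv2.imread('pics/a_top.png')[145:200,110:190]
cv2.imwrite('pics/z1.png',cv2.resize(t,None,fx=5,fy=5,interpolation=2))
cv2.imwrite('pics/z2.png',cv2.resize(s,None,fx=5,fy=5,interpolation=2))
```

```text
(no output)
```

View pics/z1.png

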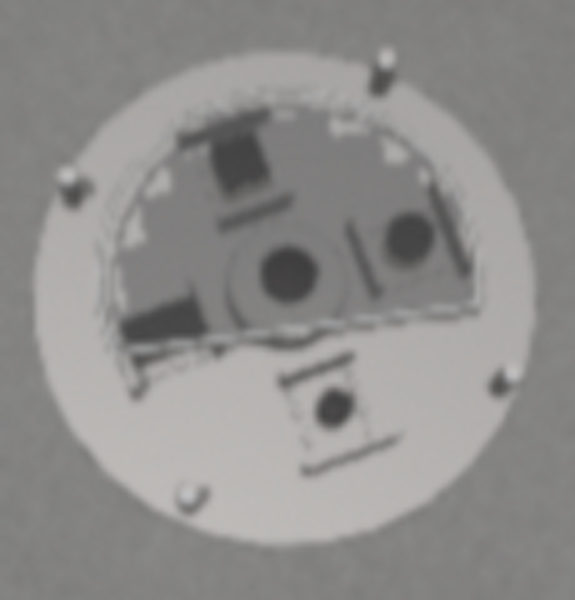

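View pics/z2.png

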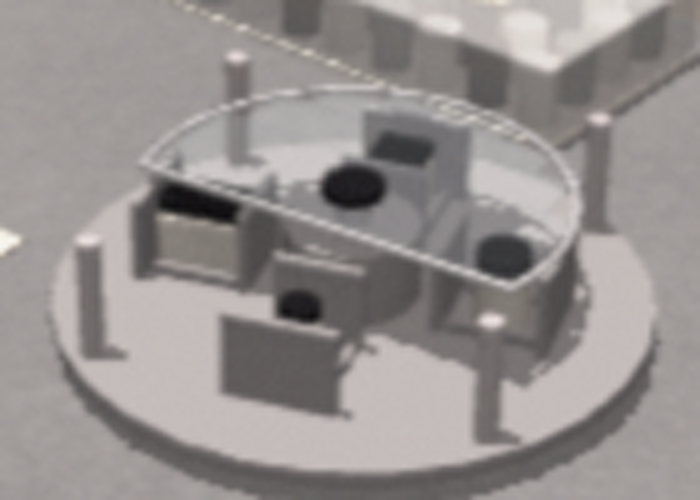

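Run:
```python
from h import *
f=lambda u,v:[230+u/5,120+v/5]
def W(u,v,z): return atz('top',[f(u,v)],z)[0]
a,b=W(127,345,74),W(478,308,74); print('edge',a,b,np.linalg.norm(a-b)); print('edge ang',np.degrees(np.arctan2((a-b)[1],(a-b)[0])))
ax=W(288,275,82);print('cap',ax)
P=np.array([W(387,58,84),W(70,177,84),W(190,494,84),W(507,377,84)]);print(P)
c=P.mean(0);print('axis',c, np.degrees(np.arctan2(*(P-c)[:,[1,0]].T[::1])),np.linalg.norm(P-c,axis=1))
sl=W(335,407,60);print('slim',sl,np.degrees(np.arctan2(*(sl-c)[[1,0]])))
for q in [(237,160),(410,238)]:
  w=W(*q,60);print(w,np.degrees(np.arctan2(*(w-c)[[1,0]])),np.linalg.norm(w[:2]-c[:2]))
g=lambda u,v:[245+u/5,190+v/5]
def S(u,v,z): return atz('side',[g(u,v)],z)[0]
a,b=S(145,163,74),S(513,289,74);print('side edge',a,b,np.linalg.norm(a-b),np.degrees(np.arctan2((a-b)[1],(a-b)[0])))
Q=np.array([S(237,57,84),S(89,241,84),S(492,320,84),S(600,120,84)]);print(Q,Q.mean(0))
print('cap',S(354,188,82))
w=S(200,200,60);print('pot',w)
# towel and rack
im=cv2.imread('pics/a_top.png');
cv2.imwrite('pics/z3.png',cv2.resize(im[140:250,110:240],None,fx=6,fy=6,interpolation=2))
im=cv2.imread('pics/a_side.png');
cv2.imwrite('pics/z4.png',cv2.resize(im[165:265,140:260],None,fx=6,fy=6,interpolation=2))
```

```text
edge [525.97316105 -36.80118207  74.        ] [ 546.46098883 -231.7505877    74.        ] 196.0230135556278
edge ang 95.99936617420224
cap [ 563.63909611 -125.85965013   82.        ]
[[ 687.23578955 -182.50842554   84.        ]
 [ 618.96295105   -5.23245393   84.        ]
 [ 442.12777275  -71.44121826   84.        ]
 [ 506.12323547 -245.58472706   84.        ]]
axis [ 563.61243721 -126.1917062    84.        ] [ -24.49167626   65.41133991  155.73994931 -115.71138475] [135.8466272  133.02187825 133.25216556 132.51302482]
slim [ 493.03389218 -152.46443582   60.        ] -159.58231265961143
[634.5344342  -98.58444297  60.        ] 21.269089951508278 76.10578585865572
[ 589.23653492 -195.99434993   60.        ] -69.84214141823614 74.35726900918431
side edge [521.43221877 -33.97163642  74.        ] [ 547.0586468  -235.17271416   74.        ] 202.82649604430028 97.25852399395119
[[ 618.87049793   -7.64609661   84.        ]
 [ 440.82961577  -74.96015162   84.        ]
 [ 508.45498508 -251.74350406   84.        ]
 [ 684.93247514 -186.03281872   84.        ]] [ 563.27189348 -130.09564275   84.        ]
cap [ 558.65919    -134.10527721   82.        ]
pot [530.17516931 -61.80136149  60.        ]
```

Run:
```python
from h import *
s0=telemetry.get_state()
tc=[441,101]
print(s0['time_s'])
```

```text
1.75
```

View pics/z3.png

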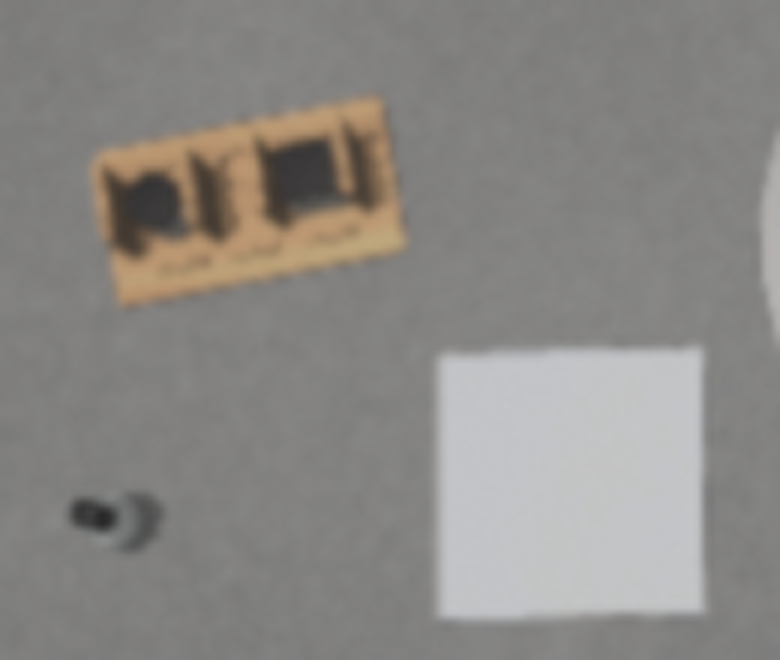

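View pics/z4.png

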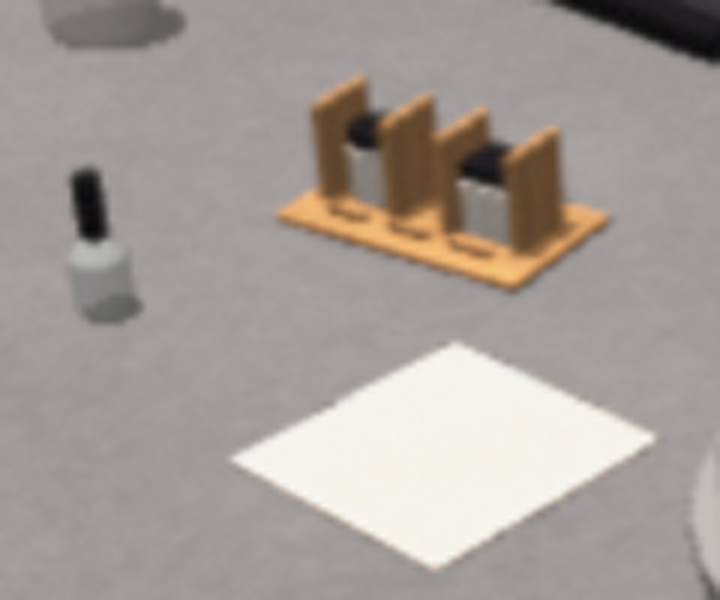

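Run:
```python
from h import *
s=telemetry.get_state(); q=s['tcp_rot'];M=R.from_quat([q[1],q[2],q[3],q[0]]).as_matrix();print(M.round(2))
ax=np.array([563.5,-127.5])
for a0 in [90,-90]:
  for a in [65.4,90,115,142]:
    p=ax+135*np.array([np.cos(np.radians(a)),np.sin(np.radians(a))])
    j=arm.inverse_kinematics([*p,50],quat(np.radians(a+a0)));print(a0,a,None if j is None else np.round(j,2))
for nm,p,y in [('pick',[489,-136,30],96.5),('towel',[443,102,12],96.5),('towel2',[443,102,12],6.5),('bay',[585,273,15],11.2)]:
  for k in (0,180):
    j=arm.inverse_kinematics(p,quat(np.radians(y+k)));print(nm,y+k,None if j is None else np.round(j,2))
```

```text
[[ 0.   -0.31 -0.95]
 [-0.   -0.95  0.31]
 [-1.    0.   -0.  ]]
90 65.4 [ 0.31  0.13 -0.1   0.   -1.34 -0.74]
90 90 [ 0.37 -0.02 -0.26  0.   -1.33 -0.37]
90 115 [ 0.39 -0.18 -0.4   0.   -1.35  0.05]
90 142 [ 0.35 -0.32 -0.52  0.   -1.37  0.56]
-90 65.4 [ 0.31  0.13 -0.1   0.   -1.34  2.4 ]
-90 90 [ 0.37 -0.02 -0.26  0.   -1.33  2.77]
-90 115 None
-90 142 [ 0.35 -0.32 -0.52  0.   -1.37 -2.58]
pick 96.5 [ 0.13 -0.16 -0.43  0.   -1.31 -1.58]
pick 276.5 [ 0.13 -0.16 -0.43  0.   -1.31  1.56]
towel 96.5 [ 0.67 -0.31 -0.58  0.   -1.3  -2.13]
towel 276.5 [ 0.67 -0.31 -0.58  0.   -1.3   1.01]
towel2 6.5 [ 0.67 -0.31 -0.58  0.   -1.3   2.58]
towel2 186.5 [ 0.67 -0.31 -0.58  0.   -1.3  -0.56]
bay 11.2 [ 0.75  0.22 -0.07  0.   -1.29  2.59]
bay 191.2 [ 0.75  0.22 -0.07  0.   -1.29 -0.55]
```

Run:
```python
from h import *
ax=np.array([563.5,-127.5]);a=np.radians(65.4)
p=ax+135*np.array([np.cos(a),np.sin(a)])
arm.move_ptp([*p,220],quat(a+np.pi/2))
arm.hold(0.2)
s=telemetry.get_state();print(s['tcp_pos'],s['time_s'])
im,d=eyes.snapshot('wrist')
for r in spotter.spot_point('post0','wrist')[:4]:
    u=px(r['location']);print(r['score'],u,atz('wrist',u,84,s))
for r in spotter.spot_point('axis','wrist')[:2]:
    u=px(r['location']);print(r['score'],u,atz('wrist',u,20,s))
for r in spotter.spot_point('pot_centre','wrist')[:2]:
    u=px(r['location']);print(r['score'],u,atz('wrist',u,40,s))
cv2.imwrite('pics/b.png',im);np.save('b.npy',d)
```

```text
[619.68963898  -4.19217476 219.9906437 ] 4.5
0.94 [274.12, 195.006] [[625.67059965  -3.83333517  84.        ]]
0.78 [426.272, 50.904] [[442.51387612 -69.58575655  84.        ]]
0.6 [126.78399999999999, 52.5] [[ 691.37452408 -181.58089438   84.        ]]
0.6 [430.91999999999996, 201.894] [[455.54539597 102.80430435  20.        ]]
0.56 [374.584, 332.598] [[587.04916592 265.08771737  20.        ]]
```

View pics/b.png

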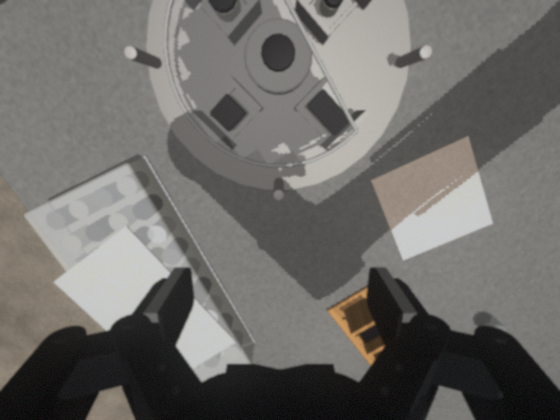

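Run:
```python
from h import *
ax=np.array([564.5,-126.5])
def P(a,r=135): return ax+r*np.array([np.cos(a),np.sin(a)])
a=np.radians(65.2)
arm.move_l([*P(a),100],quat(a+np.pi/2),v=200)
print(arm.move_l([*P(a),50],v=120,max_force=15))
fingers.gripper_close(20)
s=telemetry.get_state();print(s['tcp_pos'],s['width'],s['force'])
N=8
for k in range(1,N+1):
    b=a+np.radians(76.3)*k/N
    arm.move_l([*P(b),50],quat(b+np.pi/2),v=120)
s=telemetry.get_state();print(s['tcp_pos'],s['width'],s['force'],s['time_s'])
im,d=eyes.snapshot('side');cv2.imwrite('pics/c.png',cv2.resize(im[150:320,180:420],None,fx=3,fy=3,interpolation=2))
im,d=eyes.snapshot('top');cv2.imwrite('pics/c2.png',cv2.resize(im[120:240,230:345],None,fx=5,fy=5,interpolation=2))
```

```text
False
[621.24025333  -3.95593925  50.20210354] 10.196736658873473 [ 0.19086973 -0.56947181  1.02194258]
[461.60446579 -44.00831856  50.40528135] 9.787104828211625 [ 13.29979602 -10.44234873  -8.40625177] 9.3667
```

View pics/c.png

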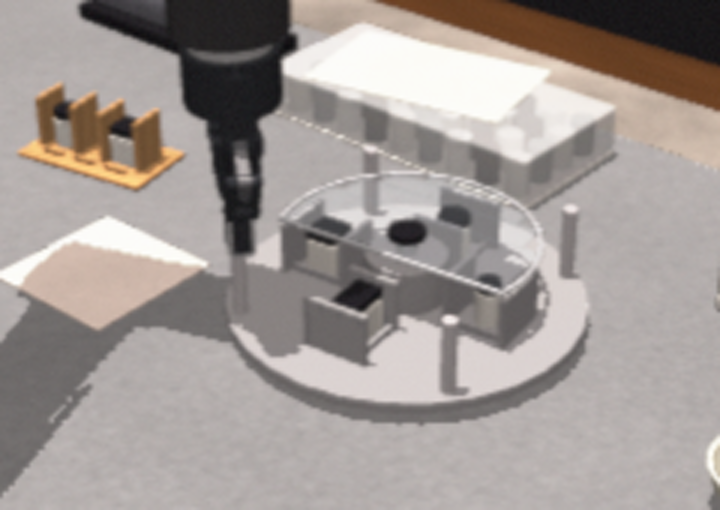

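View pics/c2.png

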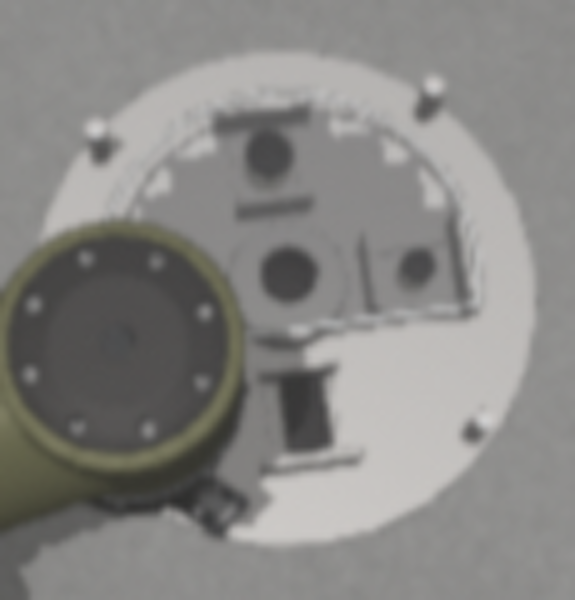

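Run:
```python
from h import *
fingers.open_jaws()
p=telemetry.get_state()['tcp_pos']
arm.move_l([p[0],p[1],190],v=250)
# view from above pick spot
arm.move_ptp([489,-134,190],quat(np.radians(276.5)))
arm.hold(0.2)
s=telemetry.get_state();print(s['tcp_pos'],s['time_s'])
im,d=eyes.snapshot('wrist');cv2.imwrite('pics/d.png',im);np.save('d.npy',d)
t,_=eyes.snapshot('side');cv2.imwrite('pics/d_s.png',cv2.resize(t[150:320,180:420],None,fx=3,fy=3,interpolation=2))
for n in ['pot_centre']:
  for c in ['wrist','side']:
    for r in spotter.spot_point(n,c)[:2]:
      u=px(r['location']);print(c,r['score'],u,atz(c,u,40,s))
f=lambda u,v:[230+u/5,120+v/5]
print('top pot',atz('top',[f(305,411)],60), atz('top',[f(432,84),f(97,129),f(474,428)],84))
```

```text
[ 488.9588788  -133.58052387  190.02973925] 12.0417
wrist 0.56 [278.488, 186.606] [[ 490.08454589 -132.24191461   40.        ]]
top pot [[ 490.81913309 -135.69982217   60.        ]] [[ 672.17023613 -207.49296175   84.        ]
 [ 646.38498021  -20.110304     84.        ]
 [ 477.94590788 -226.83389821   84.        ]]
```

View pics/d.png

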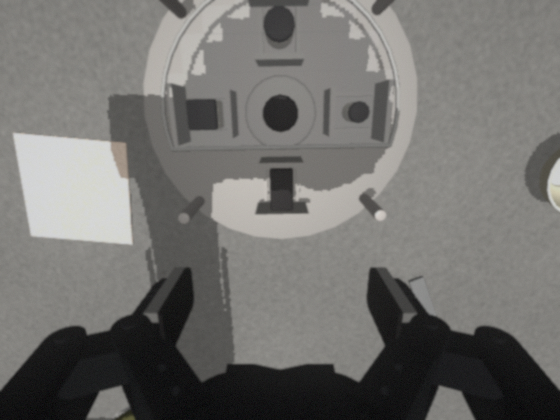

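View pics/d_s.png

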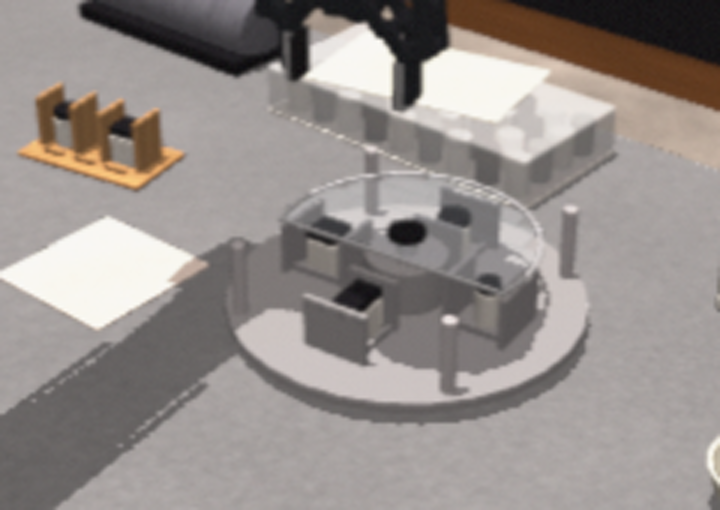

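```bash
cat >> h.py <<'E'
def cloud(name,d,s=None):
    p,Rw,c=ext(name,s); v,u=np.mgrid[0:420,0:560]
    n=cv2.undistortPoints(np.c_[u.ravel(),v.ravel()].astype(float).reshape(-1,1,2),K(p),np.array(p['distortion'],float)).reshape(-1,2)
    X=c+(np.c_[n,np.ones(len(n))]*d.reshape(-1,1))@Rw.T
    X[d.ravel()==0]=np.nan
    return X.reshape(420,560,3)
E
python3 - <<'E'
from h import *
s=telemetry.get_state();d=np.load('d.npy');im=cv2.imread('pics/d.png')
X=cloud('wrist',d,s); np.set_printoptions(suppress=True,linewidth=200)
print(X[160:216:4,282].round(0).tolist()); print(X[185,255:310:4].round(0).tolist())
dark=im.max(2)<60
g=(abs(X[...,0]-490)<45)&(abs(X[...,1]+134)<35)&(X[...,2]>54)&(X[...,2]<64)&dark
print(g.sum(),X[g].mean(0));pts=X[g][:,:2].astype(np.float32);print(cv2.minAreaRect(pts))
v,u=np.where(g);print(u.min(),u.max(),v.min(),v.max())
E
```

```text
[[520.0, -133.0, 47.0], [519.0, -133.0, 64.0], [514.0, -133.0, 56.0], [510.0, -134.0, 60.0], [506.0, -134.0, 61.0], [502.0, -135.0, 60.0], [498.0, -135.0, 60.0], [494.0, -136.0, 60.0], [490.0, -136.0, 59.0], [485.0, -137.0, 59.0], [481.0, -137.0, 60.0], [477.0, -138.0, 60.0], [473.0, -138.0, 60.0], [468.0, -139.0, 58.0]]
[[484.0, -106.0, 20.0], [485.0, -110.0, 20.0], [485.0, -115.0, 19.0], [486.0, -120.0, 20.0], [495.0, -124.0, 59.0], [496.0, -128.0, 60.0], [497.0, -132.0, 59.0], [497.0, -136.0, 59.0], [498.0, -140.0, 60.0], [498.0, -144.0, 59.0], [491.0, -151.0, 26.0], [490.0, -156.0, 19.0], [490.0, -161.0, 20.0], [491.0, -165.0, 20.0]]
596 [ 497.23470062 -135.20754648   59.83029519]
((492.0178527832031, -134.83079528808594), (42.54756546020508, 23.021915435791016), 6.864716053009033)
270 292 169 209
```

Run:
```python
from h import *
f=lambda u,v:[110+u/6,140+v/6]; g=lambda u,v:[140+u/6,165+v/6]
T=atz('top',[f(438,353),f(703,347),f(705,612),f(437,618)],3);S=atz('side',[g(230,459),g(455,341),g(657,437),g(435,570)],3)
print(T.mean(0),S.mean(0))
tc=(T.mean(0)+S.mean(0))/2
y=np.radians(276.86)
arm.move_l([491.5,-134.8,110],quat(y),v=200)
print(arm.move_l([491.5,-134.8,30.5],v=100,max_force=12))
s=telemetry.get_state();print(s['tcp_pos'],s['force'])
fingers.gripper_close(25)
s=telemetry.get_state();print(s['width'],s['force'])
print(arm.move_l([491.5,-134.8,160],v=100))
s=telemetry.get_state();print(s['width'],s['force'],s['time_s'])
im,_=eyes.snapshot('wrist');cv2.imwrite('pics/e.png',im)
im,_=eyes.snapshot('side');cv2.imwrite('pics/e_s.png',cv2.resize(im[150:320,180:420],None,fx=3,fy=3,interpolation=2))
```

```text
[446.10478891 111.37743942   3.        ] [445.19239903 107.62903344   3.        ]
False
[ 492.05765807 -134.90275276   31.3587526 ] [-0.01801581  0.25261816  1.36962009]
22.2089494565281 [-0.73141074  1.56572432  1.88953062]
False
21.89254730391205 [ 0.58095453  0.15382839 -2.79611626] 15.7917
```

View pics/e.png

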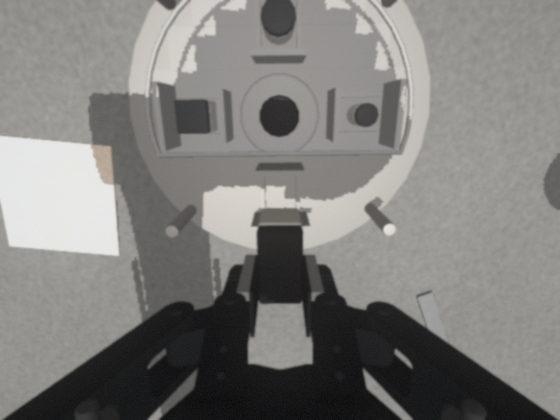

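View pics/e_s.png

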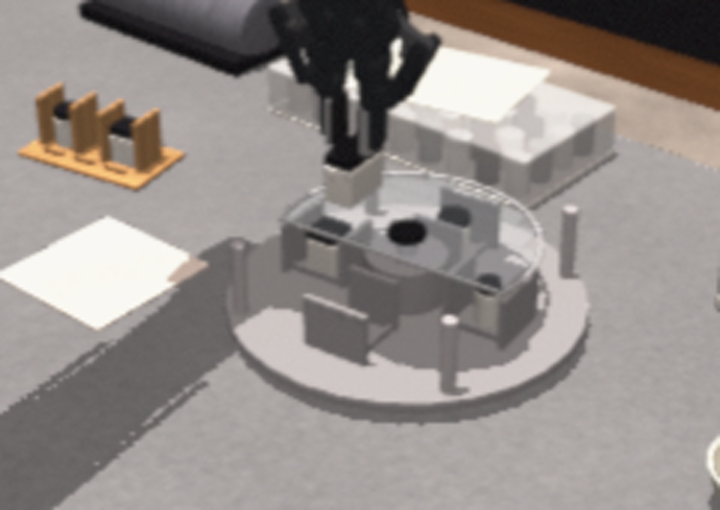

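Run:
```python
from h import *
y=np.radians(276.86)
arm.move_ptp([447,109,120],quat(y))
arm.move_l([447,109,22],v=150)
print(arm.move_l([447,109,12.5],v=25,max_force=4))
s=telemetry.get_state();print(s['tcp_pos'],s['force'])
fingers.open_jaws()
arm.move_l([447,109,110],v=200)
p=arm.move_ptp([447,109,170],quat(np.radians(186.86)))
arm.hold(0.3)
s=telemetry.get_state();print(s['tcp_pos'],s['time_s'])
im,d=eyes.snapshot('wrist');cv2.imwrite('pics/f.png',im);np.save('f.npy',d)
X=cloud('wrist',d,s)
dark=im.max(2)<70
g=(abs(X[...,0]-447)<60)&(abs(X[...,1]-109)<60)&(X[...,2]>36)&(X[...,2]<50)&dark
print(g.sum(),X[g].mean(0),cv2.minAreaRect(X[g][:,:2].astype(np.float32)))
for c in ['wrist']:
  for r in spotter.spot_point('bay',c)[:2]:
      u=px(r['location']);print(c,r['score'],u,atz(c,u,6,s))
```

```text
True
[447.32365193 109.34499663  13.75726817] [-0.96003006  1.1784385   4.1853881 ]
[446.97934843 108.96401317 169.90619099] 21.0333
890 [447.62290839 107.53945857  42.51831065] ((447.1476135253906, 108.23432159423828), (40.95644760131836, 22.629037857055664), 7.693197727203369)
```

View pics/f.png

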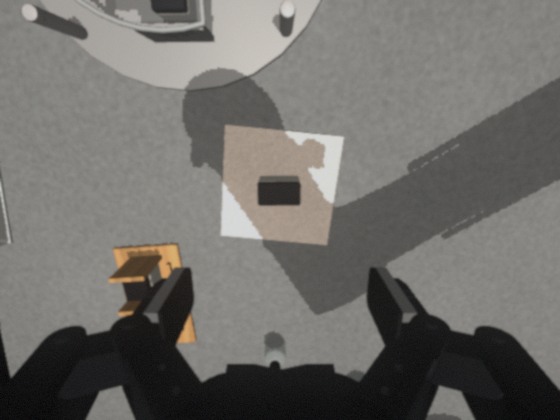

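Run:
```python
from h import *
arm.move_ptp([585,274,190],quat(np.radians(191.2)))
arm.hold(0.3)
s=telemetry.get_state();print(s['tcp_pos'],s['tcp_rot'],s['time_s'])
import pickle;pickle.dump(s,open('g.pkl','wb'))
im,d=eyes.snapshot('wrist');cv2.imwrite('pics/g.png',im);np.save('g.npy',d)
cv2.imwrite('pics/g2.png',cv2.resize(im[110:250,190:370],None,fx=4,fy=4,interpolation=2))
for c in ['wrist']:
  for r in spotter.spot_point('bay',c)[:2]:
      u=px(r['location']);print(c,r['score'],u,atz(c,u,6,s))
```

```text
[584.86214663 273.48662889 190.9879914 ] [-0.44945436  0.54639197 -0.44842599 -0.54622407] 22.3
wrist 0.74 [276.69599999999997, 182.994] [[587.44972603 275.87413914   6.        ]]
```

View pics/g.png

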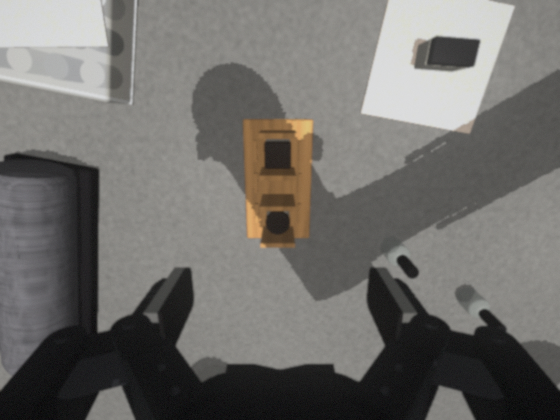

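View pics/g2.png

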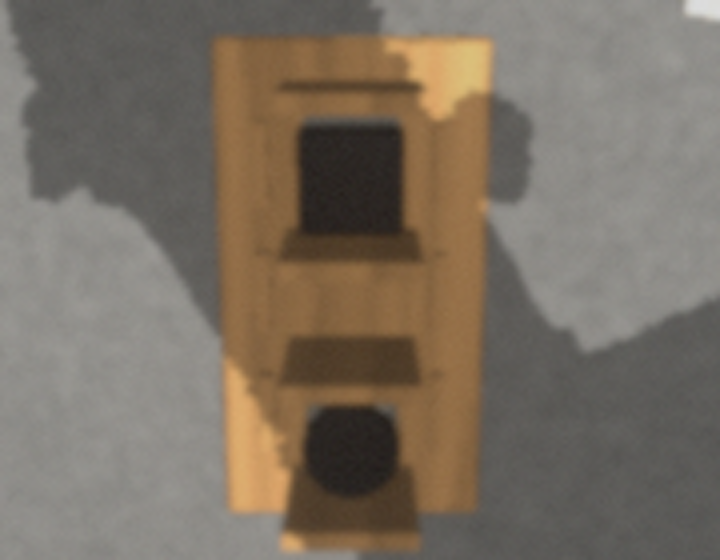

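Run:
```python
from h import *
import pickle
np.set_printoptions(suppress=True,precision=1,linewidth=200)
s=pickle.load(open('g.pkl','rb'));d=np.load('g.npy');im=cv2.imread('pics/g.png')
f=lambda u,v:[190+u/4,110+v/4]
C=atz('wrist',[f(215,38),f(493,40),f(478,511),f(230,511)],6,s);print(C,C.mean(0))
e=C[3]-C[0];e2=C[2]-C[1];print('y ang',np.degrees(np.arctan2(e[1],e[0])),np.degrees(np.arctan2(e2[1],e2[0])),[np.linalg.norm(C[i]-C[(i+1)%4]) for i in range(4)])
X=cloud('wrist',d,s)
for z0 in [(53,63)]:
  g=((X[...,2]>z0[0])&(X[...,2]<z0[1])&(abs(X[...,0]-587)<60)&(abs(X[...,1]-275)<90)).astype(np.uint8)
  n,l,st,_=cv2.connectedComponentsWithStats(g)
  for i in range(1,n):
    if st[i,4]>20:
      P=X[l==i];print(st[i],P.mean(0),cv2.minAreaRect(P[:,:2].astype(np.float32)))
print([ (v,X[v,277].round(0).tolist()) for v in range(168,210,1)])
```

```text
[[637.8 211.4   6. ]
 [561.  196.7   6. ]
 [532.9 337.7   6. ]
 [610.3 353.    6. ]] [585.5 274.7   6. ]
y ang 100.98857079246305 101.27006223021777 [np.float64(78.20161565725778), np.float64(143.68849134108473), np.float64(78.9077859501155), np.float64(144.2302991733804)]
[258 133  39   6 234] [598.  217.5  57.8] ((598.0266723632812, 217.55191040039062), (37.20870590209961, 5.012869358062744), 11.12806224822998)
[259 175  37   6 221] [590.  258.5  57.3] ((589.96435546875, 258.7200927734375), (36.907291412353516, 5.537312984466553), 11.09577751159668)
[259 205  36   6 198] [584.2 290.4  57.1] ((584.2730712890625, 290.59991455078125), (36.907135009765625, 4.784224987030029), 11.301858901977539)
[260 241  35   7 218] [575.6 331.7  57.1] ((575.583740234375, 332.1463317871094), (37.54985046386719, 6.128170013427734), 11.424030303955078)
[(168, [592.0, 251.0, 45.0]), (169, [591.0, 256.0, 22.0]), (170, [591.0, 257.0, 27.0]), (171, [591.0, 256.0, 34.0]), (172, [591.0, 256.0, 40.0]), (173, [591.0, 256.0, 45.0]), (174, [591.0, 256.0, 51.0]), (175, [590.0, 256.0, 57.0]), (176, [590.0, 257.0, 5
[... 249 characters left out ...]
278.0, 5.0]), (186, [586.0, 280.0, 5.0]), (187, [586.0, 281.0, 6.0]), (188, [586.0, 282.0, 5.0]), (189, [586.0, 283.0, 7.0]), (190, [586.0, 284.0, 8.0]), (191, [585.0, 285.0, 7.0]), (192, [585.0, 287.0, 5.0]), (193, [585.0, 288.0, 4.0]), (194, [584.0, 289.0, 6.0]), (195, [584.0, 289.0, 11.0]), (196, [585.0, 288.0, 19.0]), (197, [585.0, 288.0, 23.0]), (198, [584.0, 289.0, 25.0]), (199, [584.0, 288.0, 30.0]), (200, [584.0, 289.0, 33.0]), (201, [584.0, 289.0, 37.0]), (202, [584.0, 289.0, 42.0]), (203, [584.0, 289.0, 44.0]), (204, [584.0, 289.0, 47.0]), (205, [584.0, 288.0, 54.0]), (206, [584.0, 289.0, 56.0]), (207, [584.0, 289.0, 59.0]), (208, [584.0, 291.0, 57.0]), (209, [584.0, 291.0, 58.0])]
```

Run:
```python
from h import *
arm.move_ptp([447.15,108.23,140],quat(np.radians(187.1)))
arm.move_l([447.15,108.23,60],v=200)
print(arm.move_l([447.15,108.23,11.5],v=80,max_force=10))
s=telemetry.get_state();print(s['tcp_pos'],s['force'])
fingers.gripper_close(30)
s=telemetry.get_state();print(s['tcp_pos'],s['width'],s['force'])
arm.move_l([447.15,108.23,130],v=120)
arm.move_ptp([587.1,274.75,130],quat(np.radians(191.2)))
arm.move_l([587.1,274.75,90],v=100)
arm.hold(0.3)
s=telemetry.get_state();print(s['tcp_pos'],s['width'],s['time_s'])
im,d=eyes.snapshot('wrist');cv2.imwrite('pics/i.png',im);np.save('i.npy',d)
t,_=eyes.snapshot('side');cv2.imwrite('pics/i_s.png',cv2.resize(t[120:250,130:290],None,fx=4,fy=4,interpolation=2))
X=cloud('wrist',d,s)
for lo,hi in [(53,63),(108,128)]:
  g=((X[...,2]>lo)&(X[...,2]<hi)&(abs(X[...,0]-587)<40)&(abs(X[...,1]-275)<80)).astype(np.uint8)
  n,l,st,_=cv2.connectedComponentsWithStats(g)
  for i in range(1,n):
    if st[i,4]>40:
      P=X[l==i];print(st[i],P.mean(0),cv2.minAreaRect(P[:,:2].astype(np.float32)))
```

```text
False
[447.44338229 108.29674607  11.87789221] [-0.00541024 -0.62547448 -0.13108905]
[447.48750883 108.36011442  12.28127658] 41.207543984260845 [-2.35126929  0.93331153  5.55722795]
[587.33691911 274.95187398  90.64070699] 41.1110674871529 27.975
[251 141  58   9 483] [598.28087678 217.37314031  57.46678973] ((598.2517700195312, 217.4551544189453), (37.86957931518555, 5.177098751068115), 11.45737361907959)
[253 201  54   9 463] [590.17295013 258.10998691  57.18418426] ((590.050048828125, 258.5487365722656), (37.3875732421875, 5.467400550842285), 11.012436866760254)
[255 293  49   8 389] [575.99071916 331.45036212  57.11039846] ((575.8737182617188, 331.9569091796875), (37.79879379272461, 6.261958122253418), 10.434569358825684)
[ 225  242  110   54 4175] [587.22437646 272.690215   119.75282116] ((586.6727294921875, 275.32098388671875), (54.10499954223633, 24.880859375), 11.492077827453613)
```

View pics/i.png

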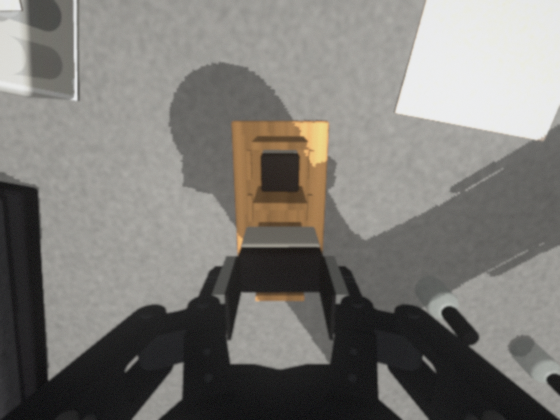

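View pics/i_s.png

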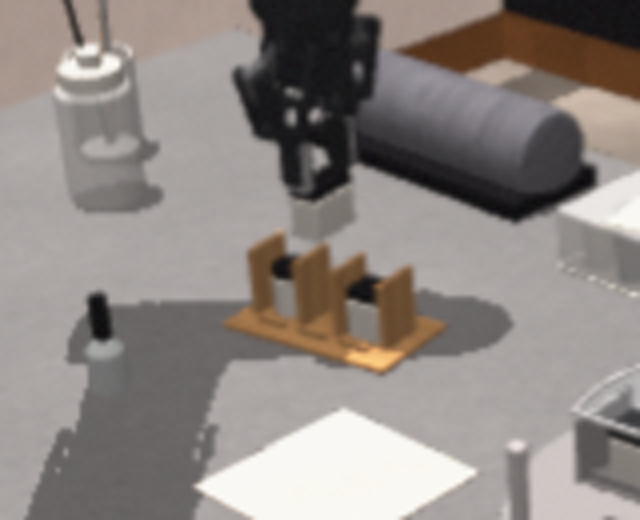

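Run:
```python
from h import *
s=telemetry.get_state();d=np.load('i.npy');im=cv2.imread('pics/i.png')
X=cloud('wrist',d,s)
c=np.array([587.06,274.7]);a=np.radians(11.2);bx=np.array([np.cos(a),np.sin(a)]);by=np.array([-bx[1],bx[0]])
for col in (255,268,282,295,308):
    P=X[225:310,col];r=np.c_[np.arange(225,310),(P[:,:2]-c)@bx,(P[:,:2]-c)@by,P[:,2]]
    m=(r[:,3]>114)&(r[:,3]<126)
    q=r[m]; print(col,q[0].round(1),q[-1].round(1),np.median(q[:,3]))
print(r[::3].round(1))
```

```text
255 [249.   12.5 -11.  115.6] [292.   12.8  12.8 119.2] 120.45254920438914
268 [248.    5.7 -10.9 114.3] [292.    5.8  12.7 119.4] 120.25740628188981
282 [248.   -1.7 -11.  114.4] [292.   -1.7  12.9 119. ] 120.40878401609746
295 [249.   -8.5 -10.7 115.1] [292.   -8.7  11.9 120.6] 120.25034490106499
308 [247.  -15.5 -11.6 114.4] [292.  -15.6  12.  120.4] 120.16142953926519
[[225.  -26.   17.3   6. ]
 [228.  -18.  -11.2  86. ]
 [231.  -17.6 -11.   90.4]
 [234.  -17.2 -10.9  95. ]
 [237.  -16.8 -10.7  99. ]
 [240.  -16.4 -11.1 104.2]
 [243.  -16.1 -10.6 107.2]
 [246.  -16.1  -9.2 108. ]
 [249.  -15.3 -11.2 116.2]
 [252.  -15.1 -10.5 118.1]
 [255.  -15.   -9.7 120. ]
 [258.  -15.   -8.4 120.9]
 [261.  -15.1  -6.1 119.8]
 [264.  -15.1  -4.7 120.3]
 [267.  -15.1  -3.2 120.7]
 [270.  -15.1  -1.7 121.3]
 [273.  -15.2   0.4 120.7]
 [276.  -15.4   2.8 119.6]
 [279.  -15.4   4.3 120.1]
 [282.  -15.5   6.2 120. ]
 [285.  -15.7   8.8 118.7]
 [288.  -15.4   8.7 121.7]
 [291.  -15.6  11.3 120.5]
 [294.  -28.9  93.9  -1.3]
 [297.  -29.   97.1  -0.8]
 [300.    nan   nan   nan]
 [303.  -29.1 103.9  -0.5]
 [306.  -29.4 108.3  -1.6]
 [309.  -29.4 111.3  -0.8]]
```

Run:
```python
from h import *
c=np.array([587.06,274.7]);a=np.radians(11.2);by=np.array([-np.sin(a),np.cos(a)])
t=c-0.5*by
q=quat(np.radians(191.2))
arm.move_l([*t,90],q,v=60)
h=arm.move_l([*t,45],v=40,max_force=5)
s=telemetry.get_state();print(h,s['tcp_pos'],s['force'],s['wrist_torque'])
if not h:
    h=arm.move_l([*t,24],v=40,max_force=6)
    s=telemetry.get_state();print(h,s['tcp_pos'],s['force'],s['wrist_torque'])
    if not h:
        h=arm.move_l([*t,13],v=15,max_force=5)
        s=telemetry.get_state();print(h,s['tcp_pos'],s['force'],s['wrist_torque'],s['width'],s['time_s'])
im,d=eyes.snapshot('side');cv2.imwrite('pics/j_s.png',cv2.resize(im[120:250,130:290],None,fx=4,fy=4,interpolation=2))
```

```text
False [587.35898267 274.34254951  45.45009509] [ 0.12144309 -0.21956129 -1.335426  ] [-0.00056662  0.00166962  0.01329609]
False [587.26039423 274.21039326  24.0555565 ] [ 0.52265968  1.03067922 -0.90963833] [-0.00468552  0.00505616 -0.00886614]
True [587.08200452 274.09730445  15.39276722] [-0.84092825  0.59702286  4.18109432] [-0.01928156  0.2929739   0.0042424 ] 41.01588206584165 30.8583
```

View pics/j_s.png

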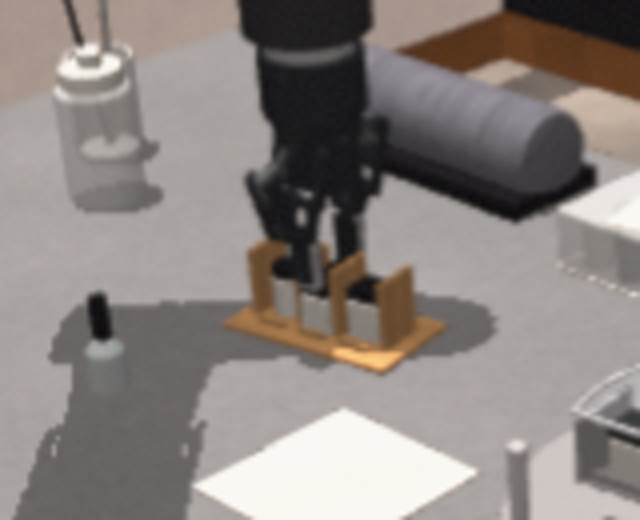

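Run:
```python
from h import *
fingers.open_jaws()
s=telemetry.get_state();print(s['tcp_pos'],s['force'])
p=s['tcp_pos']
arm.move_l([p[0],p[1],190],v=120)
arm.hold(0.3)
s=telemetry.get_state();print(s['time_s'])
im,d=eyes.snapshot('wrist');cv2.imwrite('pics/k.png',cv2.resize(im[110:260,190:370],None,fx=4,fy=4,interpolation=2))
t,_=eyes.snapshot('side');cv2.imwrite('pics/k_s.png',cv2.resize(t[130:330,100:400],None,fx=2.5,fy=2.5,interpolation=2))
X=cloud('wrist',d,s)
c=np.array([587.06,274.7]);a=np.radians(11.2);bx=np.array([np.cos(a),np.sin(a)]);by=np.array([-bx[1],bx[0]])
L=(X[...,:2]-c)
lx,ly=L@bx,L@by
g=(abs(lx)<30)&(abs(ly)<14)&(X[...,2]>40)&(X[...,2]<52)&(im.max(2)<75)
print(g.sum(),lx[g].min(),lx[g].max(),ly[g].min(),ly[g].max(),np.median(X[g],0),cv2.minAreaRect(X[g][:,:2].astype(np.float32)))
A=np.c_[lx[g],ly[g],np.ones(g.sum())];print('plane',np.linalg.lstsq(A,X[g][:,2],rcond=None)[0])
```

```text
[586.34421691 273.71696124  13.97379588] [ 0.43228857  0.21163485 -0.73715724]
33.3333
784 -21.916916269880634 19.967616438891653 -10.844623557217796 13.952319540015234 [585.72239826 274.92977336  45.67880497] ((585.7008666992188, 276.3212585449219), (41.743717193603516, 24.487876892089844), 12.61009407043457)
plane [ 4.29015842e-03 -5.51934472e-03  4.56852722e+01]
```

View pics/k.png

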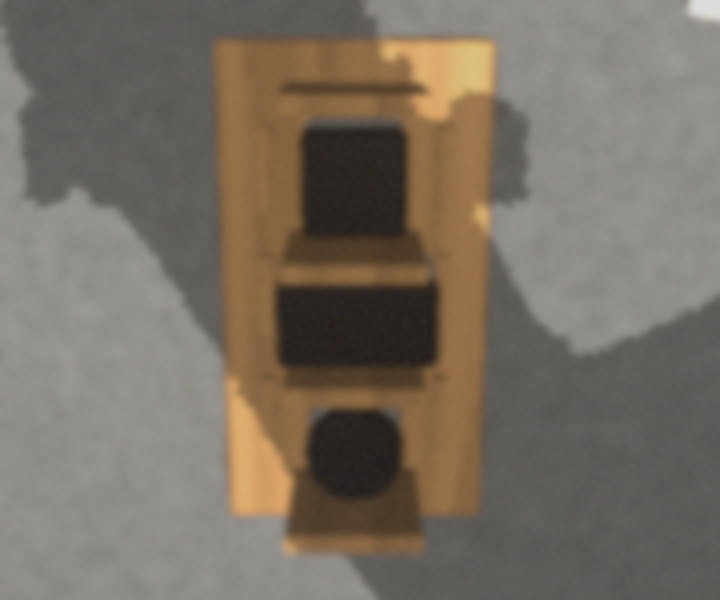

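View pics/k_s.png

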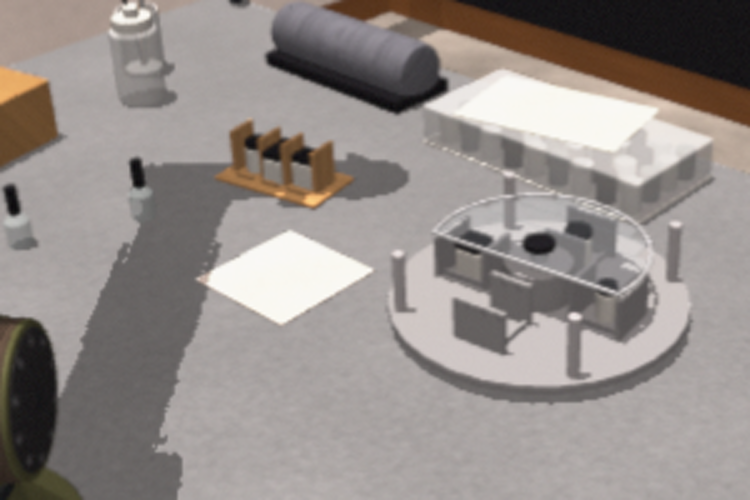

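Run:
```python
from h import *
arm.close_job(); print(telemetry.get_state()['time_s'])
```

```text
the job is handed in; nothing more can be done
the job is handed in; nothing more can be done
```

I finished the job and handed it in after about 33 s of the 72 s allowed; no verdict is reported.

**What I did:**
- I pinched one finger post and turned the tray about 76° anticlockwise, which brought the oblong pot squarely into the hood's open front.
- I took the pot by its 24 mm sides, stood it on the towel and let go.
- I gripped it again by its narrow ends and lowered it into the middle bay until it touched at about 4 N, at the tool height expected for the bay floor. Then I released it and moved clear.

**Last checks:**
- **Height and tilt:** the lid is level at 45.7 mm (46 mm expected), so the pot is fully down on the floor.
- **Position:** it sits about 1 mm off centre lengthwise, and across the bay it is between the dividers, so within about 2 mm.
- **Angle:** it is about 1.4° from the bay's direction.
- **Other things:** in the last side view the other three pots are in their pockets. The rack pots and the two polish bottles look undisturbed. The bowl and nail file were outside that last cropped view; the arm did not work near them.

**What disagreed:**
- The top and side cameras differed by about 4 mm on the tray and towel positions, so I used the wrist camera for the final grasps and the bay.
- Just before lowering, that camera showed the pot about 1 mm off across the bay, so I corrected by 0.5 mm.
- The force reading rose to about 19 N at the end of the tray turn, well within the limits.

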